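# Ready the lens checking stand

### The job

Get the lens checking stand ready: first seat the lens block flat and square in its pocket, nose in the notch; then take the slide with the narrow slit window (not the one with the round window) and push it, window end first and fin up, all the way home into the slot of the lamp house. Last, with both in place, push the lamp lever right over, away from the robot, to its stop. Leave the other slide, the bottle and the screwdriver where they are.

Things in the scene. Friction and masses are not known exactly. Their poses are not given: they have to be found in the camera images.
- stand: Lens checking stand, fixed: grey base plate 220 (x) x 300 (y) x 14 mm. Origin: centre of the plate's underside; x away from the robot, y left. Lamp house: grey block, x 20 to 100, y -25 to 65 mm, top 64 mm above the table; its slot opens to -x. To its right the pocket (front), to its left the lever.
- slot_end (a point): Closed end of the lamp house slot, on its floor and centre line (stand x 80, y 20, z 14 mm); axes as the stand. Slot: 54 mm wide, 10 high, 60 deep, mouth at stand x 20; its floor is the top of the base plate, which runs on in front as a sill to x -110. Two splayed cheeks 10 mm high widen the mouth to about 70 mm at x 8. The slide's tip comes here when home.
- pocket (a point): Centre of the pocket's floor on the stand (stand x -40, y -85, z 14 mm); axes as the stand. The pocket is 64 (x) x 48 (y) mm inside, walls 6 mm high and 6 mm thick with splayed lips up to 10 mm high, and a 24 mm wide notch in the far (+x) wall for the block's nose.
- lens_block: Bare steel block 60 (x) x 44 (y) x 30 (z) mm, with a full-height nose 20 mm wide that sticks out 14 mm at +x and a round glass lens in its top; about 0.25 kg. Lies upright on the table. Origin at the centre of the underside of the 60 x 44 part, z up. It can be gripped across its 44 mm sides.
- slit_slide: The slide to use: bare aluminium plate 140 (x) x 50 (y) x 6 mm, 0.12 kg, lying flat; a narrow slit window (40 x 8 mm, along x) in its front (+x) half, an upright grip fin near its rear. Fin: 30 (x) x 12 (y) mm, 6 to 38 mm above the underside, centred at x -45 mm. Origin: centre of the underside, z up; front edge at x +70.
- slit_slide_tip (a point): Middle of the slit slide's front edge, on the underside (slide x 70, y 0, z 0 mm); axes as the slide.
- lamp_lever (a joint): Lamp lever angle in rad: 0 leans towards the robot (-x of the stand), 1.0 is right over to the back (+x). It stays where it is left. It starts near 0.
- lamp_lever_tip (a point): Centre of the steel ball (radius 13 mm) at the lever's end, 70 mm from its pivot. The pivot is at stand x 0, y 122, z 36 mm, on a black block 70 x 50 mm, 25 mm high on the base plate; at 0.5 rad the lever is upright. The lever rod is 10 mm thick.
- round_slide: The other slide, to be left alone: same plate and fin as the slit slide, but with a round window 34 mm across. Origin at the centre of its underside.
- cleaner: Bystander: white plastic cleaner bottle, radius 27, 130 mm tall, standing. Origin at the centre of its underside.
- screwdriver: Bystander: screwdriver about 170 mm long with a black handle, lying on the table. Origin under its middle.
Not all that is in view belongs to the job. Several things have the shape of the lens_block; the one meant has the colours described above.

How it is judged:
By the outcome, as a careful person would: the job done as asked, in the order asked, and still so for the second after the job is handed in, with the robot touching nothing.
It also fails if it takes over 72 s, if anything falls off the work surface, if the arm or the gripper's body presses on something with over 40 N, if the wrist force passes 120 N, or if a joint passes its speed limit or range.

### The arm

A 6-joint arm with a two-finger parallel gripper is mounted at the origin on the work surface. World frame = base frame: x ahead of the robot, y to its left, z up, the work surface at z = 0. Lengths are in mm, angles in rad, forces in N, time in s.
With the tool pointing down it reaches from about 350 to 975 mm from the base axis. Payload 4.9 kg.
Tool frame: the origin (TCP) lies midway between the tips of the shut fingers; the grasp point (between the pads) lies 19 mm behind it; z points along the fingers, y is the line along which they close (so a half turn about z gives the same grasp; the last joint's range is limited). The gripper opens to 85 mm and grips with 20 to 120 N. Pads are 22 mm wide; open, the fingers measure 114 mm over their backs; the gripper's body (76 mm by 85 mm) begins 54 mm behind the grasp point. The pads swing forward as they close: fully open they stand 13 mm farther back than shut.
Start: joints at [-1.402, 0.053, 1.613, -0, 1.476, -0.119], TCP at [177.397, -599.276, 231.304] pointing down, gripper open.
Joint ranges: [-3.01, 3.01], [-1.01, 2.22], [0.06, 2.58], [-1.02, 4.17], [0.09, 2.62], [-3.14, 3.14]. Speed limits (rad/s): [2.57, 2.57, 3.14, 3.14, 3.14, 3.14].

### API

Orientations are given as a unit quaternion [w, x, y, z].
In Python, from workcell import read_state, camera, robot gives the robot as it stands.
- The arm moves only by the tool step_arm, never from a script. Its argument "plan" is a list of rows, each an object with "delta_rot": the turn, a rotation vector about the world's x, y, z in degrees, a list of three; "dp": the shift along the world's x, y, z in m, a list of three; "hand": the closure, from 0 (fully open) to 1 (shut). A call has 1 to 8 rows; each row shifts and turns the commanded pose from where the row before left it; what a row does not reach is not made up. A row lasts 1/12 s, in which the tool goes at most 41.7 mm and 7.16 degrees, less where a joint would pass 70% of its speed; a pose out of reach is approached as far as the arm can. A call with a gripper value outside its range is refused whole. The fingers move at their own pace and stop on an object; "squeeze" is the grip in N (left out, the last holds). Time passes only in rows, so rows that do not move let the fingers close. It gives the time, the measured TCP pose, the force, the opening and the grip force at its end, in the units of the state.
- read_state(): the state, without advancing time (a new reading comes with each control period).
- camera(name): name is "side" or "top" or "wrist"; returns a dict with "pixels" (420x560x3 uint8, red, green, blue), "mtx" (3x3 intrinsics, pixels), "dist" ([k1, k2, p1, p2, k3] as OpenCV has them; the pictures are not rectified), "R" (3x3) and "t" (3): a world point X has camera coordinates R X + t. Camera axes: x right, y down, z forward; pixel columns grow to the right and rows downward; lengths in mm; the calibration is good to about 2 mm. A picture is of the moment at which its call begins. There is no depth.
- robot.hand_in(): hands the job in; it is judged then, once.
The state is a dict: "t": time; "q": joint angles; "qvel": joint speeds; "joint_torque": joint torques, N m; "tcp_pos": TCP position; "tool_rot": TCP orientation; "wrist_force": force on the tool from outside, world axes, zero at the start; "ft_torque": the same for the moment, N m; "width": opening from 0.0 (shut) to 1.0 (fully open); "gripper_force": force on a finger pad.
Only numpy, scipy, OpenCV 4.12 (cv2) and the standard library are available. Lean on these libraries where they do the work, as an engineer would, in place of code of your own. Each camera call takes 0.05 s, during which the arm holds its last target. There are 200 camera calls.

## Working session

There is one attempt and no reset: what is moved stays moved. The work goes in short steps, Python scripts to look and compute and a tool call to move; the robot and the scene stay as the last step left them, time stands still between calls to the robot, and variables do not carry over. Pictures are saved under pics/ and viewed, at most 10 in all, crops included, and the job is handed in when it is done.

Besides the shell and the picture viewer there is one more tool, called after "Call:" as name(argument=value, ...) on one line, values as JSON. step_arm: Moves the arm, as the interface text tells. Its arguments: {"type":"object","properties":{"plan":{"type":"array"},"squeeze":{"type":"number"}},"required":["plan"]}

```bash
mkdir -p pics; ls; cat > h.py <<'E'
import numpy as np, cv2
from workcell import read_state, camera, robot
def shot(n,f=None):
    c=camera(n)
    if f: cv2.imwrite('pics/'+f+'.png',cv2.cvtColor(c['pixels'],cv2.COLOR_RGB2BGR))
    np.savez('/tmp/'+n+'.npz',**{k:np.array(v) for k,v in c.items()})
    return c
def load(n): return dict(np.load('/tmp/'+n+'.npz'))
def ray(c,px,z):
    p=cv2.undistortPoints(np.array(px,float).reshape(-1,1,2),np.array(c['mtx']),np.array(c['dist'],float)).reshape(-1,2)
    R=np.array(c['R']);t=np.array(c['t']); C=-R.T@t
    d=np.c_[p,np.ones(len(p))]@R
    return C+d*((z-C[2])/d[:,2])[:,None]
def proj(c,X):
    R=np.array(c['R']);return cv2.projectPoints(np.array(X,float).reshape(-1,1,3),cv2.Rodrigues(R)[0],np.array(c['t'],float),np.array(c['mtx']),np.array(c['dist'],float))[0].reshape(-1,2)
E
python3 - <<'E'
from h import *
for n in('top','side'):
    c=shot(n,n+'0'); print(n,-np.array(c['R']).T@c['t'],np.array(c['R']).round(2).tolist())
print(read_state())
E
```

```text
pics
top [ 412.27142811  -35.63350493 1195.58808859] [[-0.01, -1.0, -0.0], [-1.0, 0.01, -0.07], [0.07, 0.0, -1.0]]
side [ 392.34052567 1031.37596785  880.70474164] [[-1.0, -0.1, 0.02], [-0.07, 0.58, -0.81], [0.07, -0.81, -0.58]]
{'t': 0.1, 'q': array([-1.40198550e+00,  5.33063354e-02,  1.61414071e+00,  6.48738528e-06,
        1.47599909e+00, -1.18975185e-01]), 'qvel': array([-4.05052563e-04,  9.25982710e-05, -3.47758840e-03,  8.52876864e-04,
       -6.70162257e-04,  5.02709147e-04]), 'joint_torque': array([ 1.49358781e-03, -3.94901133e+01, -3.71364605e+01, -5.55364318e-05,
        3.90617948e-03, -1.11400715e-05]), 'tcp_pos': array([ 177.3166432 , -598.73942222,  230.18589693]), 'tool_rot': array([-9.26532711e-04,  9.89664871e-01,  1.43396594e-01, -1.98621089e-05]), 'wrist_force': array([-0.77738853, -0.23981995, -0.88119363]), 'ft_torque': array([-0.01224521,  0.01568036, -0.02699292]), 'gripper_force': 0.0, 'width': 0.9995746302813034}
```

View pics/top0.png

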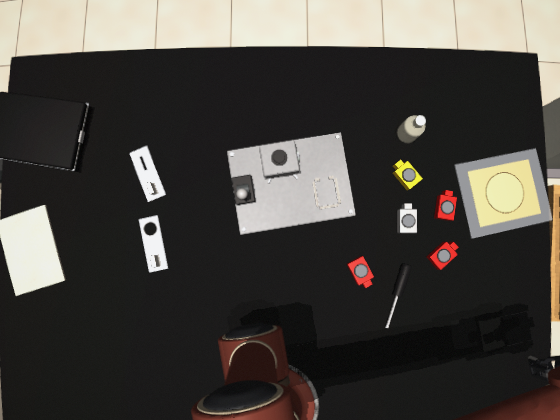

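View pics/side0.png

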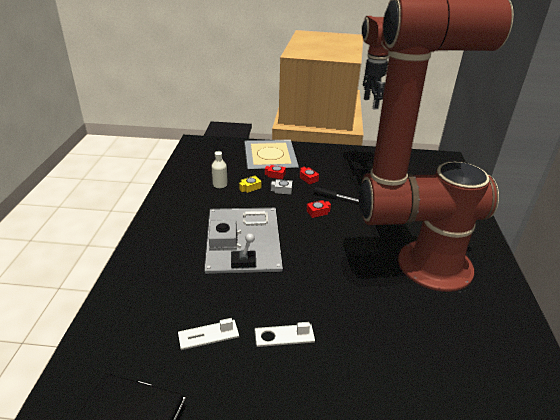

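The top view has the stand at about (291,184), with the lever at (242,188) and the pocket at (327,192). The slit slide is at (147,172) with its window end up (+x). The round slide is at (153,243), and the bare steel block is at (407,219) with its nose up (+x). The side view agrees. Next I measure these.

```bash
python3 - <<'E'
from h import *
c=load('top'); im=c['pixels'].astype(int)
g=((im.min(2)>95)&(im.max(2)-im.min(2)<30)).astype(np.uint8)
def comp(x0,y0,x1,y1,z,name):
    m=np.zeros_like(g); m[y0:y1,x0:x1]=g[y0:y1,x0:x1]
    cs,_=cv2.findContours(m,0,2); k=max(cs,key=cv2.contourArea)
    h=cv2.convexHull(k)
    ap=cv2.approxPolyN(h,4).reshape(-1,2) if name!='block' else h.reshape(-1,2)
    W=ray(c,k.reshape(-1,2),z)
    r=cv2.minAreaRect(W[:,:2].astype(np.float32))
    print(name,ap.tolist(),'\n',ray(c,ap,z)[:,:2].round(0).tolist(),'rect',[np.round(v,1) for v in r], cv2.boxPoints(r).round(0).tolist())
comp(220,120,365,245,14,'stand')
comp(120,135,175,208,6,'slit')
comp(130,208,175,280,6,'round')
comp(390,195,425,245,30,'block')
r=ray(c,[(411,136),(397,290)],0);print(r.round())
E
```

```text
stand [[355, 215], [240, 234], [226, 150], [340, 132]] 
 [[489.0, -212.0], [442.0, 81.0], [659.0, 118.0], [705.0, -177.0]] rect [array([573.1, -48. ]), array([219.5, 299.3]), np.float64(9.2)] [[441.0, 82.0], [489.0, -213.0], [705.0, -178.0], [658.0, 117.0]]
slit [[166, 194], [147, 202], [128, 153], [146, 145]] 
 [[547.0, 275.0], [526.0, 325.0], [656.0, 380.0], [677.0, 332.0]] rect [array([601.6, 327.5]), array([143.1,  53.2]), np.float64(22.5)] [[525.0, 325.0], [546.0, 276.0], [678.0, 330.0], [658.0, 379.0]]
round [[168, 268], [148, 272], [138, 219], [157, 214]] 
 [[355.0, 268.0], [345.0, 321.0], [482.0, 349.0], [495.0, 298.0]] rect [array([418.9, 308.6]), array([142.5,  53. ]), np.float64(12.2)] [[344.0, 319.0], [355.0, 268.0], [494.0, 298.0], [483.0, 350.0]]
block [[411, 203], [416, 209], [416, 232], [400, 232], [400, 209], [404, 204], [405, 203]] 
 [[518.0, -354.0], [502.0, -367.0], [444.0, -365.0], [444.0, -324.0], [502.0, -325.0], [515.0, -336.0], [518.0, -338.0]] rect [array([ 480.8, -345.3]), array([41.4, 74.1]), np.float64(88.8)] [[443.0, -365.0], [517.0, -367.0], [518.0, -325.0], [444.0, -324.0]]
[[ 698. -368.    0.]
 [ 295. -321.    0.]]
```

Call:
step_arm(plan=[{"dp": [0.03, 0.026, 0], "delta_rot": [0, 0, -2.2], "hand": 0}, {"dp": [0.03, 0.026, 0], "delta_rot": [0, 0, -2.2], "hand": 0}, {"dp": [0.03, 0.026, 0], "delta_rot": [0, 0, -2.2], "hand": 0}, {"dp": [0.03, 0.026, 0], "delta_rot": [0, 0, -2.2], "hand": 0}, {"dp": [0.03, 0.026, 0], "delta_rot": [0, 0, -2.2], "hand": 0}, {"dp": [0.03, 0.026, 0], "delta_rot": [0, 0, -2.2], "hand": 0}, {"dp": [0.03, 0.026, 0], "delta_rot": [0, 0, -2.2], "hand": 0}, {"dp": [0.03, 0.026, 0], "delta_rot": [0, 0, -2.3], "hand": 0}])

```text
t: 0.77
tcp_pos: [418.4, -389.5, 230.8]
tool_rot: [-0.0, 1.0, -0.012, -0.0]
wrist_force: [0.4, -1.3, 0.5]
width: 0.997
gripper_force: 0.0
```

Call:
step_arm(plan=[{"dp": [0.028, 0.024, -0.01], "delta_rot": [0, 0, 0], "hand": 0}, {"dp": [0.028, 0.022, -0.015], "delta_rot": [0, 0, 0], "hand": 0}, {"dp": [0, 0, -0.015], "delta_rot": [0, 0, 0], "hand": 0}, {"dp": [0, 0, 0], "delta_rot": [0, 0, 0], "hand": 0}, {"dp": [0, 0, 0], "delta_rot": [0, 0, 0], "hand": 0}])

```text
t: 1.18
tcp_pos: [472.8, -344.5, 189.8]
tool_rot: [-0.001, 1.0, -0.01, -0.001]
wrist_force: [-0.3, -0.6, 0.1]
width: 0.994
gripper_force: 0.0
```

```bash
python3 - <<'E'
from h import *
c=shot('wrist','w1'); s=read_state(); print(-np.array(c['R']).T@c['t'],np.array(c['R']).round(2).tolist(),s['tcp_pos'],s['tool_rot'],proj(c,[[473.5,-345.5,30]]))
E
```

```text
[ 547.55278839 -345.47924089  332.69513594] [[-0.02, -1.0, -0.0], [-0.96, 0.02, 0.29], [-0.29, 0.01, -0.96]] [ 472.91344252 -345.45813816  191.12154891] [-1.98783680e-04  9.99941776e-01 -1.07804539e-02 -4.32526401e-04] [[286.30777134 190.49883359]]
```

View pics/w1.png

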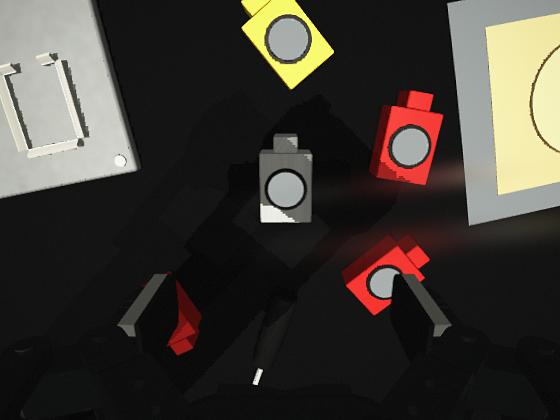

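The wrist view shows the steel block with its lens at (286,188), sides at columns 260–312 and nose pointing up to row 134. The red blocks clear the fingers. I measure its yaw and centre, and the pocket's outline, in this view.

```bash
python3 - <<'E'
from h import *
c=load('wrist'); im=c['pixels'].astype(int)
m=((im.min(2)>62)&(im.max(2)-im.min(2)<25)).astype(np.uint8)
m[:125]=0;m[230:]=0;m[:,:250]=0;m[:,325:]=0
m=cv2.morphologyEx(m,cv2.MORPH_CLOSE,np.ones((5,5)))
k=max(cv2.findContours(m,0,1)[0],key=cv2.contourArea).reshape(-1,2)
W=ray(c,k,30)[:,:2].astype(np.float32)
r=cv2.minAreaRect(W);print(r,cv2.boxPoints(r).round(1).tolist())
for col in(0,1):
  # left/right edges: rows 155..218
  rows=range(155,218,3); e=[(np.where(m[y])[0][[0,-1][col]],y) for y in rows]
  w=ray(c,e,30); print(np.round(np.polyfit(w[:,0],w[:,1],1),3), np.round(w[:,1],1).tolist())
print(cv2.boundingRect(k))
E
```

```text
((483.0307922363281, -344.82452392578125), (44.010475158691406, 75.3143081665039), 88.86907196044922) [[444.8999938964844, -366.1000061035156], [520.2000122070312, -367.6000061035156], [521.0999755859375, -323.6000061035156], [445.79998779296875, -322.1000061035156]]
[-1.80000e-02 -3.14448e+02] [-323.5, -323.5, -323.4, -323.3, -323.2, -323.1, -323.0, -323.7, -323.6, -323.5, -323.4, -323.3, -323.2, -323.1, -323.0, -322.9, -322.8, -322.7, -322.6, -322.5, -322.4]
[-2.60000e-02 -3.53717e+02] [-367.2, -366.4, -366.4, -366.4, -366.4, -366.4, -366.4, -366.4, -365.6, -365.6, -365.6, -365.6, -365.6, -365.6, -365.6, -365.6, -365.6, -365.6, -365.6, -365.6, -365.6]
(259, 134, 54, 89)
```

Call:
step_arm(plan=[{"dp": [0.0025, 0.001, -0.03], "delta_rot": [0, 0, 0], "hand": 0}, {"dp": [0, 0, -0.036], "delta_rot": [0, 0, 0], "hand": 0}, {"dp": [0, 0, -0.036], "delta_rot": [0, 0, 0], "hand": 0}, {"dp": [0, 0, -0.036], "delta_rot": [0, 0, 0], "hand": 0}, {"dp": [0, 0, -0.025], "delta_rot": [0, 0, 0], "hand": 0}, {"dp": [0, 0, -0.015], "delta_rot": [0, 0, 0], "hand": 0}, {"dp": [0, 0, -0.004], "delta_rot": [0, 0, 0], "hand": 0}, {"dp": [0, 0, 0], "delta_rot": [0, 0, 0], "hand": 0}])

```text
t: 1.9
tcp_pos: [475.0, -345.0, 9.0]
tool_rot: [-0.0, 1.0, -0.011, -0.0]
wrist_force: [-0.0, -0.1, 0.3]
width: 1.001
gripper_force: 0.0
```

Call:
step_arm(plan=[{"dp": [0, 0, 0], "delta_rot": [0, 0, 0], "hand": 0.4}, {"dp": [0, 0, 0], "delta_rot": [0, 0, 0], "hand": 0.7}, {"dp": [0, 0, 0], "delta_rot": [0, 0, 0], "hand": 0.7}, {"dp": [0, 0, 0], "delta_rot": [0, 0, 0], "hand": 0.7}, {"dp": [0, 0, 0], "delta_rot": [0, 0, 0], "hand": 0.7}, {"dp": [0, 0, 0], "delta_rot": [0, 0, 0], "hand": 0.7}, {"dp": [0, 0, 0], "delta_rot": [0, 0, 0], "hand": 0.7}, {"dp": [0, 0, 0], "delta_rot": [0, 0, 0], "hand": 0.7}], squeeze=50)

```text
t: 2.57
tcp_pos: [477.1, -345.5, 11.5]
tool_rot: [0.001, 1.0, -0.011, 0.001]
wrist_force: [-0.6, -0.8, 6.5]
width: 0.5
gripper_force: 53.8
```

Call:
step_arm(plan=[{"dp": [0, 0, 0.02], "delta_rot": [0, 0, 0], "hand": 0.7}, {"dp": [0, 0, 0.035], "delta_rot": [0, 0, 0], "hand": 0.7}, {"dp": [0, 0.01, 0.035], "delta_rot": [0, 0, 1.8], "hand": 0.7}, {"dp": [0, 0.02, 0.03], "delta_rot": [0, 0, 1.8], "hand": 0.7}, {"dp": [0, 0.03, 0.02], "delta_rot": [0, 0, 1.8], "hand": 0.7}, {"dp": [0, 0.035, 0.01], "delta_rot": [0, 0, 1.8], "hand": 0.7}, {"dp": [0, 0.035, 0.01], "delta_rot": [0, 0, 1.8], "hand": 0.7}, {"dp": [0, 0.035, 0.01], "delta_rot": [0, 0, 1.4], "hand": 0.7}])

```text
t: 3.23
tcp_pos: [475.2, -177.6, 179.6]
tool_rot: [-0.0, 0.997, 0.08, -0.0]
wrist_force: [1.3, 1.4, -1.5]
width: 0.502
gripper_force: 52.9
```

Call:
step_arm(plan=[{"dp": [0, 0.03, 0], "delta_rot": [0, 0, 0], "hand": 0.7}, {"dp": [0, 0.013, 0], "delta_rot": [0, 0, 0], "hand": 0.7}, {"dp": [0, 0, 0], "delta_rot": [0, 0, 0], "hand": 0.7}, {"dp": [0, 0, 0], "delta_rot": [0, 0, 0], "hand": 0.7}])

```text
t: 3.57
tcp_pos: [475.5, -136.0, 178.7]
tool_rot: [0.0, 0.997, 0.081, -0.0]
wrist_force: [-0.1, -0.4, -2.2]
width: 0.503
gripper_force: 52.8
```

```bash
python3 - <<'E'
from h import *
c=shot('wrist','w2'); s=read_state(); print(s['tcp_pos'],s['tool_rot'],s['width'],proj(c,[[547.1,-138.3,14]]))
E
```

```text
[ 475.58884989 -136.67464511  178.68714478] [ 1.45304027e-04  9.96780321e-01  8.01792032e-02 -5.15677701e-04] 0.5033120672866496 [[301.6870777  106.09044156]]
```

View pics/w2.png

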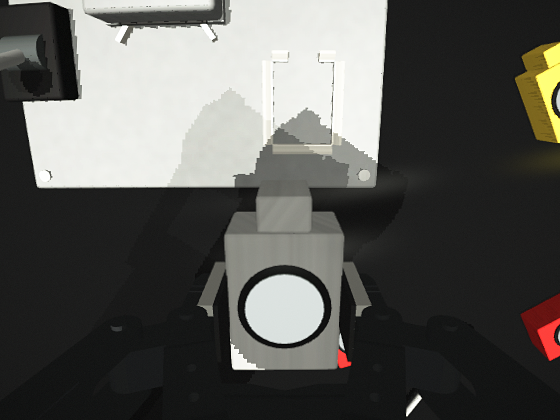

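The held block sits square, with its lens at (284,308), nose end at about row 183 and sides at columns 225–343. The pocket's inner walls are at columns 273–333 and rows 62–146, close to the predicted centre. I now compute the stand's yaw, the pocket centre and the block's offset in the hand.

```bash
python3 - <<'E'
from h import *
c=load('wrist'); im=c['pixels'].astype(int); gr=im.mean(2)
# plate near edge: plate underside edge visible? find last bright in columns
e=[]
for x in list(range(45,170,5)):
    col=gr[150:200,x]; j=np.argmin(np.diff(col)); e.append((x,150+j+.5))
w=ray(c,e,14); p=np.polyfit(w[:,1],w[:,0],1); print('near edge yaw',np.degrees(np.arctan(-p[0])),np.std(w[:,0]-np.polyval(p,w[:,1])))
e=[]
for y in range(5,150,5):
    r=gr[y,360:410]; j=np.argmin(np.diff(r)); e.append((360+j+.5,y))
w2=ray(c,e,14); p2=np.polyfit(w2[:,0],w2[:,1],1); print('right edge yaw',np.degrees(np.arctan(p2[0])),np.std(w2[:,1]-np.polyval(p2,w2[:,0])))
# corner
A=np.array([[1,-p[0]],[-p2[0],1]]);cor=np.linalg.solve(A,[p[1],p2[1]]);print('corner',cor)
for yaw in (8.8,9.2,9.6):
    a=np.radians(yaw);R=np.array([[np.cos(a),-np.sin(a)],[np.sin(a),np.cos(a)]])
    print(yaw,'origin',cor-R@[-110,-150],'pocket',cor+R@[70,65])
# pocket inner wall transitions, row profiles
for y in(75,90,100): 
    print(y,[(x,int(gr[y,x])) for x in range(258,350,1) if abs(gr[y,x+1]-gr[y,x-1])>25])
for x in(290,305,315):
    print(x,[(y,int(gr[y,x])) for y in range(40,165) if abs(gr[y+1,x]-gr[y-1,x])>25])
# lens & block
hsv=(im.min(2)>200).astype(np.uint8);hsv[:265]=0;hsv[355:]=0;hsv[:,:240]=0;hsv[:,330:]=0
k=max(cv2.findContours(hsv,0,1)[0],key=cv2.contourArea);el=cv2.fitEllipse(k);print(el)
s=read_state();print('lens',ray(c,[el[0]],s['tcp_pos'][2]+21),s['tcp_pos'])
for y in(250,300,340):
    r=gr[y,210:360];d=np.abs(r[2:]-r[:-2]);print(y,[(210+i+1,int(r[i])) for i in np.where(d>22)[0]])
print(ray(c,[(228,300),(343,300),(257,200),(311,200),(284,183)],s['tcp_pos'][2]+21))
E
```

```text
near edge yaw 7.942194301007231 2.930903584785634
right edge yaw 9.305152884945732 0.26511262825498744
corner [ 486.56170805 -213.67324153]
8.8 origin [572.31895457 -48.61054232] pocket [ 545.7936154 -138.7293882]
9.2 origin [571.16451906 -48.01587112] pocket [ 545.26896941 -138.31770116]
9.6 origin [570.00596012 -47.42927383] pocket [ 544.74146211 -137.90968685]
75 [(272, 235), (274, 241), (332, 242), (334, 255)]
90 [(272, 254), (274, 242), (332, 223), (333, 189), (334, 255)]
100 [(330, 247), (331, 199), (332, 88), (333, 255)]
290 [(118, 247), (119, 171), (120, 141), (134, 152), (135, 103), (143, 109), (144, 140), (153, 140), (154, 110)]
305 [(107, 225), (108, 195), (109, 166), (144, 165), (146, 156), (153, 139), (154, 111)]
315 [(113, 244), (114, 186), (115, 147), (144, 162), (145, 245), (146, 193), (152, 187), (153, 135), (154, 112)]
((284.024169921875, 308.7032470703125), (66.86099243164062, 76.86846160888672), 89.63528442382812)
lens [[ 474.4903544  -135.60224079  199.68714478]] [ 475.58884989 -136.67464511  178.68714478]
250 [(np.int64(223), 23), (np.int64(224), 20), (np.int64(
[... 704 characters left out ...]
 (np.int64(256), 117), (np.int64(257), 82), (np.int64(266), 7), (np.int64(267), 21), (np.int64(268), 91), (np.int64(269), 166), (np.int64(270), 201), (np.int64(298), 228), (np.int64(300), 201), (np.int64(301), 195), (np.int64(302), 124), (np.int64(303), 33), (np.int64(310), 13), (np.int64(311), 9), (np.int64(312), 37), (np.int64(313), 102), (np.int64(338), 118), (np.int64(339), 125), (np.int64(340), 195), (np.int64(341), 228), (np.int64(342), 220), (np.int64(343), 102)]
[[ 474.73038426 -114.1807295   199.68714478]
 [ 481.71413818 -156.93512889  199.68714478]
 [ 515.09919841 -119.53514482  199.68714478]
 [ 518.09748476 -137.85937621  199.68714478]
 [ 522.48891496 -127.73234012  199.68714478]]
```

```bash
python3 - <<'E'
from h import *
c=load('wrist'); im=c['pixels'].astype(int); gr=im.mean(2)
u=np.array([np.cos(np.radians(9.2)),np.sin(np.radians(9.2))]);v=np.array([-u[1],u[0]])
def uv(px,z):
    w=ray(c,px,z)[:,:2]; return np.c_[w@u,w@v].round(1).tolist()
print('pocket est uv',np.array([546,-138.3])@u,np.array([546,-138.3])@v)
print('L/R walls',uv([(273,90),(333,90),(273,75),(333,75)],14),'near',uv([(290,144.5),(305,144.5),(315,144.5)],14))
for x in(280,285,325,300): print(x,[(y,int(gr[y,x])) for y in range(40,75)][::2])
for x in(260,280,300,320): print(x,[(y,int(gr[y,x])) for y in range(355,380,2)], [(y,int(gr[y,x])) for y in range(170,245) if abs(gr[y+1,x]-gr[y-1,x])>15])
s=read_state();z=s['tcp_pos'][2]+21
print('tcp',s['tcp_pos'][:2]@u,s['tcp_pos'][:2]@v,'hand rear',uv([(284,369.5)],z),'lens',uv([(284,308.7)],z),'sides',uv([(224.5,250),(343.5,250),(228.5,300),(341,300),(231,340),(339,340)],z),'nosetip',uv([(284,183)],z),'shoulder',uv([(240,212),(330,212),(240,234)],z))
E
```

```text
pocket est uv 516.8648324720707 -223.81607393933606
L/R walls [[530.4, -200.8], [530.6, -248.9], [541.9, -200.9], [542.1, -248.6]] near [[487.0, -214.7], [487.0, -227.2], [487.0, -235.5]]
280 [(40, 233), (42, 235), (44, 236), (46, 237), (48, 237), (50, 249), (52, 253), (54, 244), (56, 244), (58, 242), (60, 255), (62, 203), (64, 239), (66, 238), (68, 239), (70, 240), (72, 239), (74, 238)]
285 [(40, 235), (42, 236), (44, 236), (46, 236), (48, 236), (50, 249), (52, 254), (54, 244), (56, 244), (58, 242), (60, 255), (62, 183), (64, 239), (66, 239), (68, 239), (70, 239), (72, 238), (74, 238)]
325 [(40, 240), (42, 240), (44, 240), (46, 239), (48, 239), (50, 248), (52, 254), (54, 244), (56, 244), (58, 241), (60, 255), (62, 204), (64, 242), (66, 241), (68, 241), (70, 241), (72, 241), (74, 241)]
300 [(40, 237), (42, 237), (44, 238), (46, 237), (48, 237), (50, 238), (52, 239), (54, 239), (56, 240), (58, 240), (60, 241), (62, 241), (64, 239), (66, 240), (68, 238), (70, 240), (72, 240), (74, 241)]
260 [(355, 140), (357, 140), (359, 139), (361, 140), (363, 139), (365, 139), (367, 135), (369, 215),
[... 397 characters left out ...]
 (365, 135), (367, 135), (369, 95), (371, 28), (373, 29), (375, 28), (377, 28), (379, 28)] [(195, 105), (196, 123), (197, 141), (231, 130), (232, 118), (234, 125)]
320 [(355, 135), (357, 135), (359, 134), (361, 134), (363, 133), (365, 134), (367, 135), (369, 84), (371, 28), (373, 29), (375, 29), (377, 28), (379, 28)] [(186, 96), (187, 80), (188, 34), (210, 21), (211, 54), (212, 102), (233, 112), (234, 129)]
tcp 447.61929639917304 -210.95420887200896 hand rear [[418.3, -209.8]] lens [[446.7, -209.7]] sides [[470.7, -188.3], [470.8, -231.0], [450.4, -188.8], [450.4, -231.2], [432.5, -188.9], [432.5, -231.3]] nosetip [[495.3, -209.6]] shoulder [[485.0, -194.4], [485.1, -225.6], [476.9, -194.1]]
```

Call:
step_arm(plan=[{"dp": [0.026, -0.001, 0], "delta_rot": [0, 0, -0.4], "hand": 0.7}, {"dp": [0.026, -0.001, -0.02], "delta_rot": [0, 0, 0], "hand": 0.7}, {"dp": [0.0224, -0.001, -0.025], "delta_rot": [0, 0, 0], "hand": 0.7}, {"dp": [0, 0, -0.03], "delta_rot": [0, 0, 0], "hand": 0.7}, {"dp": [0, 0, -0.03], "delta_rot": [0, 0, 0], "hand": 0.7}, {"dp": [0, 0, -0.026], "delta_rot": [0, 0, 0], "hand": 0.7}, {"dp": [0, 0, 0], "delta_rot": [0, 0, 0], "hand": 0.7}, {"dp": [0, 0, 0], "delta_rot": [0, 0, 0], "hand": 0.7}])

```text
t: 4.28
tcp_pos: [548.6, -139.9, 46.1]
tool_rot: [-0.001, 0.997, 0.076, -0.002]
wrist_force: [-0.2, -0.2, -1.0]
width: 0.496
gripper_force: 52.7
```

```bash
python3 - <<'E'
from h import *
c=shot('wrist'); s=read_state(); print(s['tcp_pos'],s['wrist_force'],s['tool_rot'])
t=shot('top');sd=shot('side')
X=np.array([547,-138.5,30.]);
def crop(c,w,h,k):
    p=proj(c,[X])[0]; x,y=int(p[0]-w/2),int(p[1]-h/2); 
    x=max(x,0);y=max(y,0);print(x,y,k);return cv2.resize(c['pixels'][y:y+h,x:x+w],None,fx=k,fy=k,interpolation=cv2.INTER_NEAREST)
b=cv2.resize(crop(sd,100,75,4),(400,300))
a=cv2.resize(c['pixels'],(400,300),interpolation=cv2.INTER_AREA)
d=c['pixels'][60:260,150:420]; d=cv2.resize(d,(800,300))
cv2.imwrite('pics/p1.png',np.vstack([np.hstack([a,b]),d])[:,:,::-1])
E
```

```text
[ 550.46870512 -140.43010795   48.57281426] [ 0.33219715 -0.24275083 -2.98942225] [ 4.07054637e-05  9.97112325e-01  7.59407157e-02 -1.29329868e-04]
205 177 4
```

View pics/p1.png

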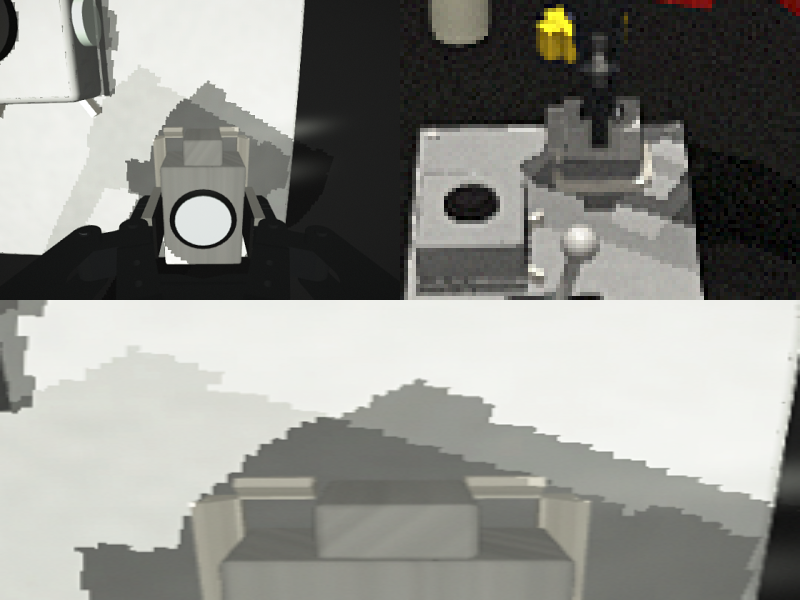

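```bash
python3 - <<'E'
from h import *
c=load('wrist'); gr=c['pixels'].astype(int).mean(2)
u=np.array([np.cos(np.radians(9.2)),np.sin(np.radians(9.2))]);v=np.array([-u[1],u[0]])
def uv(px,z):
    w=ray(c,px,z)[:,:2]; return np.c_[w@u,w@v].round(1).tolist()
for x in(240,248,320,330): print(x,[(y,int(gr[y,x])) for y in range(170,260) if abs(gr[y+1,x]-gr[y-1,x])>12])
s=read_state();print(s['tcp_pos'],s['wrist_force'])
for y in(178,200,300): print(y,[(x,int(gr[y,x])) for x in range(200,360) if abs(gr[y,x+1]-gr[y,x-1])>12])
for z in(32,36): print(z,uv([(280,213)],z))
for z in(62,66): print(z,uv([(280,233)],z))
print(uv([(280,193)],14))
E
```

```text
240 [(177, 108), (178, 133), (179, 175), (183, 173), (184, 159), (185, 133), (190, 138), (191, 163), (192, 173), (193, 102), (233, 110), (234, 127)]
248 [(177, 113), (178, 133), (179, 175), (183, 171), (184, 158), (185, 132), (190, 140), (191, 173), (192, 172), (193, 107), (233, 110), (234, 129), (235, 143)]
320 [(172, 151), (173, 134), (174, 111), (176, 111), (177, 130), (178, 166), (183, 167), (184, 137), (189, 136), (190, 155), (191, 172), (192, 125), (233, 117), (234, 133)]
330 [(176, 149), (177, 135), (178, 198), (179, 213), (183, 204), (184, 131), (189, 138), (190, 159), (191, 171), (192, 128), (193, 113), (233, 114), (234, 129)]
[ 552.06415508 -140.63634352   50.86743783] [-0.08441569 -0.25654706 -1.28266629]
178 [(225, 223), (226, 188), (227, 98), (228, 106), (231, 123), (254, 143), (255, 132), (256, 114), (306, 114), (307, 140), (308, 156), (323, 165), (324, 185), (333, 193), (334, 164)]
200 [(213, 214), (214, 191), (215, 156), (229, 161), (230, 169), (231, 139), (232, 107), (256, 118), (257, 133), (310, 131), (311, 117), (331, 105), (332, 157), (334, 155), (348, 154), (349, 127), (359, 109)]
300 [(213, 99), (214, 41), (215, 17), (227, 19), (228, 70), (229, 138), (236, 144), (237, 127), (238, 53), (239, 11), (245, 23), (246, 157), (247, 236), (321, 237), (322, 149), (323, 41), (324, 14), (329, 15), (330, 43), (331, 131), (339, 133), (340, 51), (341, 15), (353, 15), (354, 56), (355, 101)]
32 [[545.4, -223.7]]
36 [[546.6, -223.8]]
62 [[547.0, -224.1]]
66 [[548.5, -224.2]]
[[550.0, -223.6]]
```

Call:
step_arm(plan=[{"dp": [0.0007, 0.0003, -0.005], "delta_rot": [0, 0, 0], "hand": 0.7}, {"dp": [0, 0, -0.005], "delta_rot": [0, 0, 0], "hand": 0.7}, {"dp": [0, 0, -0.004], "delta_rot": [0, 0, 0], "hand": 0.7}, {"dp": [0, 0, -0.003], "delta_rot": [0, 0, 0], "hand": 0.7}, {"dp": [0, 0, 0], "delta_rot": [0, 0, 0], "hand": 0.7}])

```text
t: 4.85
tcp_pos: [550.3, -138.6, 30.3]
tool_rot: [-0.0, 0.997, 0.077, -0.001]
wrist_force: [-0.4, -0.4, -2.5]
width: 0.502
gripper_force: 52.8
```

Call:
step_arm(plan=[{"dp": [0, 0, -0.002], "delta_rot": [0, 0, 0], "hand": 0.7}, {"dp": [0, 0, -0.002], "delta_rot": [0, 0, 0], "hand": 0.7}, {"dp": [0, 0, 0], "delta_rot": [0, 0, 0], "hand": 0.7}])

```text
t: 5.1
tcp_pos: [550.7, -138.8, 26.9]
tool_rot: [-0.0, 0.997, 0.077, -0.0]
wrist_force: [0.2, -0.3, -2.1]
width: 0.501
gripper_force: 52.8
```

Call:
step_arm(plan=[{"dp": [0, 0, -0.001], "delta_rot": [0, 0, 0], "hand": 0.7}, {"dp": [0, 0, -0.001], "delta_rot": [0, 0, 0], "hand": 0.7}, {"dp": [0, 0, -0.001], "delta_rot": [0, 0, 0], "hand": 0.7}, {"dp": [0, 0, 0], "delta_rot": [0, 0, 0], "hand": 0.7}])

```text
t: 5.43
tcp_pos: [551.4, -139.1, 25.5]
tool_rot: [0.0, 0.997, 0.077, 0.0]
wrist_force: [-3.4, 1.0, 4.0]
width: 0.508
gripper_force: 53.5
```

```bash
python3 - <<'E'
from h import *
c=shot('wrist'); s=read_state(); print(s['tcp_pos'],s['wrist_force'],s['ft_torque'])
cv2.imwrite('pics/p2.png',cv2.resize(c['pixels'][150:420,130:430],(800,600))[:,:,::-1])
E
```

```text
[ 551.38208404 -139.13514028   25.49019786] [-2.92816486  0.90834167  5.4848003 ] [ 0.11674421  0.54584898 -0.01253428]
```

View pics/p2.png

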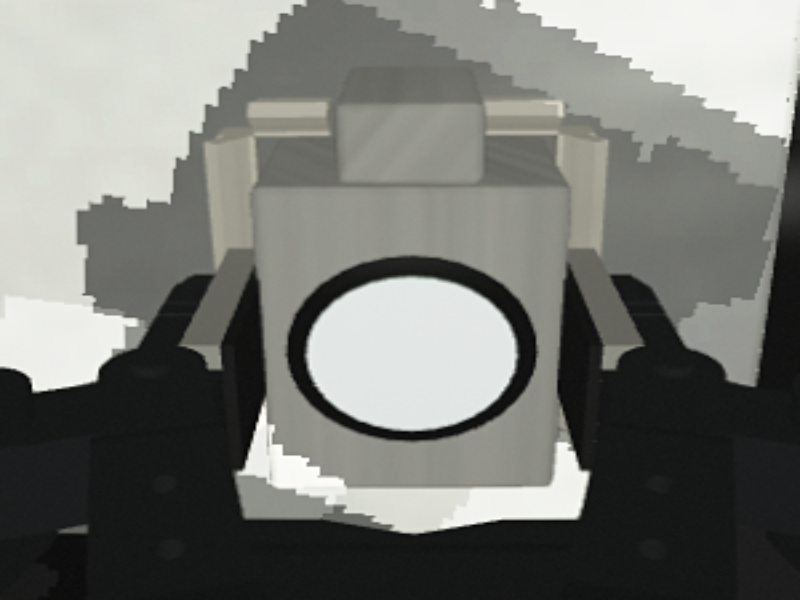

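The block sits centred between the side walls with its nose in the notch, and its shoulder is very near the far wall. The light contact force pushes it backward, so I ease it back a little and lower it.

Call:
step_arm(plan=[{"dp": [-0.001, 0, 0], "delta_rot": [0, 0, 0], "hand": 0.7}, {"dp": [0, 0, -0.001], "delta_rot": [0, 0, 0], "hand": 0.7}, {"dp": [0, 0, -0.001], "delta_rot": [0, 0, 0], "hand": 0.7}, {"dp": [0, 0, 0], "delta_rot": [0, 0, 0], "hand": 0.7}, {"dp": [0, 0, 0], "delta_rot": [0, 0, 0], "hand": 0.7}])

```text
t: 5.9
tcp_pos: [551.3, -139.2, 25.4]
tool_rot: [0.0, 0.997, 0.077, 0.001]
wrist_force: [-5.8, 4.6, 15.9]
width: 0.502
gripper_force: 54.9
```

Call:
step_arm(plan=[{"dp": [0, 0, 0.0015], "delta_rot": [0, 0, 0], "hand": 0.7}, {"dp": [0, 0, 0], "delta_rot": [0, 0, 0], "hand": 0.45}, {"dp": [0, 0, 0], "delta_rot": [0, 0, 0], "hand": 0.3}, {"dp": [0, 0, 0], "delta_rot": [0, 0, 0], "hand": 0.2}, {"dp": [0, 0, 0.002], "delta_rot": [0, 0, 0], "hand": 0.2}, {"dp": [0, 0, 0.02], "delta_rot": [0, 0, 0], "hand": 0.2}, {"dp": [0, 0, 0.03], "delta_rot": [0, 0, 0], "hand": 0.2}, {"dp": [-0.02, 0, 0.035], "delta_rot": [0, 0, 0], "hand": 0.2}])

```text
t: 6.57
tcp_pos: [530.2, -138.7, 110.0]
tool_rot: [-0.001, 0.997, 0.077, -0.001]
wrist_force: [0.5, -0.9, 0.5]
width: 0.801
gripper_force: 0.0
```

Call:
step_arm(plan=[{"dp": [-0.02, 0.01, 0.035], "delta_rot": [0, 0, 0], "hand": 0.2}, {"dp": [-0.02, 0.01, 0.035], "delta_rot": [0, 0, 0], "hand": 0.2}, {"dp": [-0.02, 0.01, 0.03], "delta_rot": [0, 0, 0], "hand": 0}, {"dp": [0, 0, 0], "delta_rot": [0, 0, 0], "hand": 0}, {"dp": [0, 0, 0], "delta_rot": [0, 0, 0], "hand": 0}])

```text
t: 6.98
tcp_pos: [470.8, -109.2, 213.8]
tool_rot: [0.001, 0.997, 0.077, 0.003]
wrist_force: [-0.7, 0.3, -0.4]
width: 1.0
gripper_force: 0.0
```

```bash
python3 - <<'E'
from h import *
c=shot('wrist','w3'); s=read_state(); print(s['tcp_pos'],s['tool_rot'])
E
```

```text
[ 470.12395308 -109.04054023  211.47175161] [4.92749594e-04 9.97055509e-01 7.66764516e-02 8.89709229e-04]
```

View pics/w3.png

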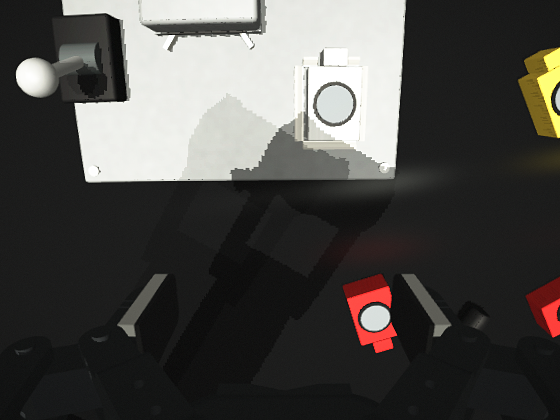

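The block is in the pocket with its lens at (335,104) and nose in the notch at (335,55). I check its height and squareness numerically, and refine the stand's yaw from the near edge and its screws.

```bash
python3 - <<'E'
from h import *
c=load('wrist'); gr=c['pixels'].astype(int).mean(2)
for y in(75,90,105,125): print(y,[(x,int(gr[y,x])) for x in range(285,385) if abs(gr[y,x+1]-gr[y,x-1])>14])
for x in(315,335,352): print(x,[(y,int(gr[y,x])) for y in range(40,160) if abs(gr[y+1,x]-gr[y-1,x])>14])
e=[(x,150+np.argmin(np.diff(gr[150:200,x]))+.5) for x in range(105,170,5)]
w=ray(c,e,14);p=np.polyfit(w[:,1],w[:,0],1);print('near',np.degrees(np.arctan(-p[0])),np.std(w[:,0]-np.polyval(p,w[:,1])))
e2=[(380+np.argmin(np.diff(gr[y,380:420]))+.5,y) for y in range(5,150,5)]
w2=ray(c,e2,14);p2=np.polyfit(w2[:,0],w2[:,1],1);print('right',np.degrees(np.arctan(p2[0])))
cor=np.linalg.solve(np.array([[1,-p[0]],[-p2[0],1]]),[p[1],p2[1]]);a=np.radians(9.25);R=np.array([[np.cos(a),-np.sin(a)],[np.sin(a),np.cos(a)]])
o=cor-R@[-110,-150];print('origin',o,'pocket',o+R@[-40,-85],'slot_end',o+R@[80,20])
print('lens z44',(R.T@(ray(c,[(335,104)],44)[0,:2]-o)))
hl=ray(c,[(144,20),(262,20),(155,33),(255,33)],14)[:,:2]
print(((hl-o)@R).round(1))
E
```

```text
75 [(292, 235), (294, 236), (295, 253), (302, 255), (303, 216), (305, 223), (306, 125), (307, 79), (308, 222), (309, 255)]
90 [(294, 244), (303, 233), (304, 198), (305, 200), (306, 119), (307, 69), (308, 243), (316, 255), (317, 198), (318, 92), (321, 104), (322, 140), (323, 218), (325, 224), (347, 225), (348, 76), (351, 77), (352, 229), (353, 255)]
105 [(294, 247), (303, 235), (304, 192), (305, 200), (306, 125), (307, 64), (308, 253), (311, 255), (312, 230), (313, 96), (315, 98), (316, 154), (317, 218), (352, 217), (353, 69), (355, 80), (356, 202), (357, 255), (359, 255), (360, 169), (361, 236), (362, 251)]
125 [(294, 144), (295, 180), (301, 180), (303, 189), (304, 119), (305, 95), (307, 85), (308, 158), (309, 209), (315, 210), (316, 255), (325, 243), (326, 200), (327, 179), (328, 127), (329, 91), (338, 79), (339, 96), (340, 128), (341, 181), (342, 255)]
315 [(56, 241), (93, 255), (94, 189), (95, 95), (101, 89), (103, 87), (113, 105), (114, 197), (115, 232), (116, 235), (117, 255), (121, 255), (122, 238), (123, 205), (139, 209), (140, 149), (141, 240), (142, 192), (148, 186), (149, 1
[... 202 characters left out ...]
23, 102), (124, 84), (125, 84), (126, 214), (127, 255), (139, 255), (140, 186), (142, 192), (148, 187), (149, 156), (158, 139), (159, 104)]
352 [(56, 243), (67, 254), (89, 255), (90, 229), (91, 97), (95, 77), (96, 44), (97, 117), (98, 178), (99, 239), (100, 242), (101, 224), (107, 222), (108, 205), (109, 132), (110, 49), (111, 66), (112, 83), (115, 87), (116, 171), (117, 255), (146, 254), (147, 191), (148, 184), (149, 156)]
near 9.635106092792086 0.2695718673644683
right 9.285931306404906
origin [577.47777365 -46.74423263] pocket [ 551.66103706 -137.06862641] slot_end [653.22263166 -14.14490005]
lens z44 [-42.6471094  -87.09580299]
[[ 30.4  75.5]
 [ 28.  -26.8]
 [ 19.4  66.7]
 [ 17.6 -20.5]]
```

Call:
step_arm(plan=[{"dp": [0.0075, 0.035, 0], "delta_rot": [0, 0, 1.15], "hand": 0}, {"dp": [0.0075, 0.035, 0], "delta_rot": [0, 0, 1.15], "hand": 0}, {"dp": [0.0075, 0.035, 0], "delta_rot": [0, 0, 1.15], "hand": 0}, {"dp": [0.0075, 0.035, 0], "delta_rot": [0, 0, 1.15], "hand": 0}, {"dp": [0.0075, 0.035, 0], "delta_rot": [0, 0, 1.15], "hand": 0}, {"dp": [0.0075, 0.035, 0], "delta_rot": [0, 0, 1.15], "hand": 0}, {"dp": [0.0075, 0.035, 0], "delta_rot": [0, 0, 1.15], "hand": 0}, {"dp": [0.0075, 0.035, 0], "delta_rot": [0, 0, 1.15], "hand": 0}])

```text
t: 7.7
tcp_pos: [529.4, 172.6, 207.7]
tool_rot: [0.0, 0.988, 0.157, -0.002]
wrist_force: [1.6, -0.2, -0.1]
width: 0.998
gripper_force: 0.0
```

Call:
step_arm(plan=[{"dp": [0.0075, 0.035, -0.005], "delta_rot": [0, 0, 1.15], "hand": 0}, {"dp": [0.0075, 0.035, -0.005], "delta_rot": [0, 0, 1.15], "hand": 0}, {"dp": [0.0075, 0.035, -0.005], "delta_rot": [0, 0, 1.15], "hand": 0}, {"dp": [0.0075, 0.034, -0.005], "delta_rot": [0, 0, 1.05], "hand": 0}, {"dp": [0, 0, 0], "delta_rot": [0, 0, 0], "hand": 0}, {"dp": [0, 0, 0], "delta_rot": [0, 0, 0], "hand": 0}])

```text
t: 8.2
tcp_pos: [558.9, 310.9, 186.5]
tool_rot: [0.001, 0.981, 0.196, -0.003]
wrist_force: [0.3, -1.1, -0.4]
width: 1.0
gripper_force: 0.0
```

```bash
python3 - <<'E'
from h import *
c=shot('wrist','w4'); s=read_state(); print(s['tcp_pos'],s['tool_rot'],proj(c,[[560,310.3,38],[601.6,327.5,6]]))
E
```

```text
[559.18782195 309.90331322 187.50188547] [ 7.44342956e-04  9.80716625e-01  1.95417514e-01 -2.51862189e-03] [[285.53725499 193.38748925]
 [285.60919088 133.86235427]]
```

View pics/w4.png

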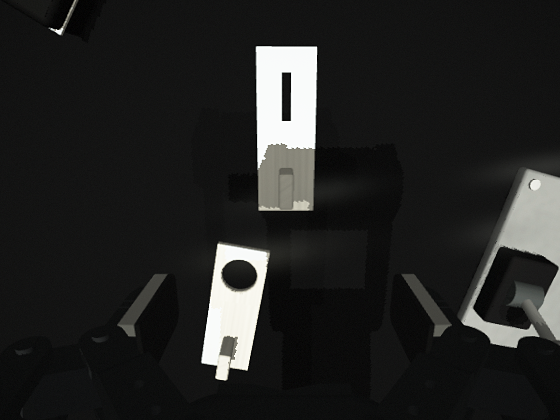

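The slit slide is below, its plate spanning columns 257–317 and rows 47–210, with the slit at (286,97) and the fin at about (286,188). The round slide is at (235,305), clear of the fin by about 100 rows. Now the exact yaw and fin position.

```bash
python3 - <<'E'
from h import *
c=load('wrist'); im=c['pixels'].astype(int); gr=im.mean(2)
m=(gr>60).astype(np.uint8); m[:35]=0;m[216:]=0;m[:,:245]=0;m[:,330:]=0
m=cv2.morphologyEx(m,cv2.MORPH_CLOSE,np.ones((9,15)))
k=max(cv2.findContours(m,0,1)[0],key=cv2.contourArea).reshape(-1,2)
r=cv2.minAreaRect(ray(c,k,6)[:,:2].astype(np.float32));print(r)
for a in(0,1):
    e=[(np.where(m[y])[0][[0,-1][a]],y) for y in range(60,140,4)]
    w=ray(c,e,6);print(np.degrees(np.arctan(np.polyfit(w[:,0],w[:,1],1)[0])))
for y in(175,185,195,203): print(y,[(x,int(gr[y,x])) for x in range(262,310) if abs(gr[y,x+1]-gr[y,x-1])>10])
print([(y,int(gr[y,287])) for y in range(155,215) if abs(gr[y+1,287]-gr[y-1,287])>8])
E
```

```text
((602.8314208984375, 327.716796875), (140.42672729492188, 51.37668991088867), 22.644134521484375)
22.589460619133604
22.94370827486293
175 [(277, 130), (278, 112), (279, 112), (280, 125), (291, 128), (292, 115), (294, 124)]
185 [(277, 130), (278, 114), (279, 110), (280, 124), (291, 127), (292, 117), (294, 124)]
195 [(277, 127), (278, 112), (279, 113), (280, 125), (291, 124), (293, 120), (294, 129)]
203 [(277, 127), (278, 112), (279, 110), (280, 125), (291, 122), (292, 105), (293, 163), (294, 198), (307, 198), (308, 205), (309, 166)]
[(167, 121), (168, 89), (173, 94), (174, 108), (175, 133), (209, 133), (210, 135), (211, 8)]
```

Call:
step_arm(plan=[{"dp": [0.001, 0, -0.03], "delta_rot": [0, 0, 0.2], "hand": 0.4}, {"dp": [0, 0, -0.036], "delta_rot": [0, 0, 0], "hand": 0.4}, {"dp": [0, 0, -0.036], "delta_rot": [0, 0, 0], "hand": 0.4}, {"dp": [0, 0, -0.036], "delta_rot": [0, 0, 0], "hand": 0.4}, {"dp": [0, 0, -0.025], "delta_rot": [0, 0, 0], "hand": 0.4}, {"dp": [0, 0, -0.014], "delta_rot": [0, 0, 0], "hand": 0.4}, {"dp": [0, 0, -0.004], "delta_rot": [0, 0, 0], "hand": 0.4}, {"dp": [0, 0, 0], "delta_rot": [0, 0, 0], "hand": 0.4}])

```text
t: 8.92
tcp_pos: [560.6, 309.0, 8.9]
tool_rot: [0.0, 0.981, 0.196, -0.001]
wrist_force: [0.9, -0.4, -0.6]
width: 0.597
gripper_force: 0.0
```

Call:
step_arm(plan=[{"dp": [0, 0, 0], "delta_rot": [0, 0, 0], "hand": 0.7}, {"dp": [0, 0, 0], "delta_rot": [0, 0, 0], "hand": 0.95}, {"dp": [0, 0, 0], "delta_rot": [0, 0, 0], "hand": 1}, {"dp": [0, 0, 0], "delta_rot": [0, 0, 0], "hand": 1}, {"dp": [0, 0, 0], "delta_rot": [0, 0, 0], "hand": 1}, {"dp": [0, 0, 0], "delta_rot": [0, 0, 0], "hand": 1}, {"dp": [0, 0, 0], "delta_rot": [0, 0, 0], "hand": 1}, {"dp": [0, 0, 0], "delta_rot": [0, 0, 0], "hand": 1}], squeeze=80)

```text
t: 9.58
tcp_pos: [562.7, 310.7, 12.4]
tool_rot: [-0.0, 0.98, 0.197, 0.002]
wrist_force: [-0.1, 0.1, 6.2]
width: 0.129
gripper_force: 81.1
```

Call:
step_arm(plan=[{"dp": [0, 0, 0.015], "delta_rot": [0, 0, 0], "hand": 1}, {"dp": [0, 0, 0.03], "delta_rot": [0, 0, 0], "hand": 1}, {"dp": [0, 0, 0.035], "delta_rot": [0, 0, 0], "hand": 1}, {"dp": [0, 0, 0.035], "delta_rot": [0, 0, 0], "hand": 1}, {"dp": [-0.005, -0.015, 0.025], "delta_rot": [0, 0, -1.2], "hand": 1}, {"dp": [-0.012, -0.035, 0.01], "delta_rot": [0, 0, -1.2], "hand": 1}, {"dp": [-0.012, -0.035, 0], "delta_rot": [0, 0, -1.2], "hand": 1}, {"dp": [-0.012, -0.035, 0], "delta_rot": [0, 0, -1.2], "hand": 1}])

```text
t: 10.25
tcp_pos: [519.8, 189.3, 162.0]
tool_rot: [0.0, 0.988, 0.156, 0.001]
wrist_force: [1.1, -0.5, -3.2]
width: 0.125
gripper_force: 80.0
```

Call:
step_arm(plan=[{"dp": [-0.012, -0.035, 0], "delta_rot": [0, 0, -1.2], "hand": 1}, {"dp": [-0.012, -0.035, 0], "delta_rot": [0, 0, -1.2], "hand": 1}, {"dp": [-0.012, -0.035, 0], "delta_rot": [0, 0, -1.2], "hand": 1}, {"dp": [-0.012, -0.035, 0], "delta_rot": [0, 0, -1.2], "hand": 1}, {"dp": [-0.012, -0.035, 0], "delta_rot": [0, 0, -1.2], "hand": 1}, {"dp": [-0.012, -0.035, -0.01], "delta_rot": [0, 0, -1.2], "hand": 1}, {"dp": [-0.01, -0.03, -0.02], "delta_rot": [0, 0, -1.4], "hand": 1}, {"dp": [0, 0, 0], "delta_rot": [0, 0, 0], "hand": 1}])

```text
t: 10.92
tcp_pos: [434.1, -53.3, 126.7]
tool_rot: [0.0, 0.997, 0.078, -0.003]
wrist_force: [0.1, 0.7, -3.3]
width: 0.121
gripper_force: 79.9
```

Call:
step_arm(plan=[{"dp": [0, 0, -0.03], "delta_rot": [0, 0, 0], "hand": 1}, {"dp": [0, 0, -0.03], "delta_rot": [0, 0, 0], "hand": 1}, {"dp": [0, 0, -0.025], "delta_rot": [0, 0, 0], "hand": 1}, {"dp": [0, 0, 0], "delta_rot": [0, 0, 0], "hand": 1}, {"dp": [0, 0, 0], "delta_rot": [0, 0, 0], "hand": 1}])

```text
t: 11.33
tcp_pos: [436.7, -49.3, 44.0]
tool_rot: [-0.001, 0.997, 0.081, -0.002]
wrist_force: [0.9, 0.3, -0.3]
width: 0.126
gripper_force: 79.9
```

```bash
python3 - <<'E'
from h import *
c=shot('wrist','w5'); s=read_state(); print(s['tcp_pos'],s['tool_rot'])
E
```

```text
[438.37510517 -49.77192041  45.78764949] [3.67119923e-05 9.96696880e-01 8.12113168e-02 2.21816634e-04]
```

View pics/w5.png

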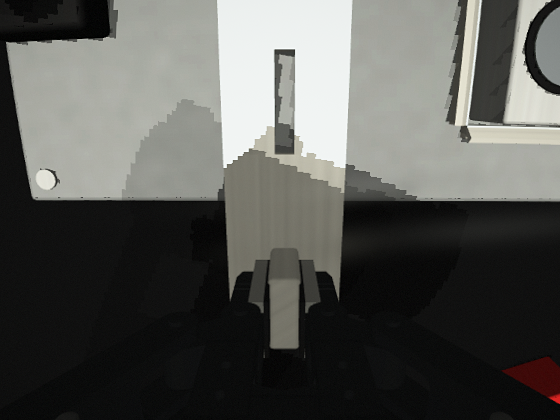

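The slide is held straight, with its plate edges at columns 218–352 (top) and 228–341 (bottom) and its front out of view. The plate's left edge runs from (8,50) to (33,197), its near edge is at row 199, and the pocket's left wall is at about column 465. I compare the lateral positions in the stand frame.

```bash
python3 - <<'E'
from h import *
c=load('wrist'); gr=c['pixels'].astype(int).mean(2)
yaw=np.radians(9.3);u=np.array([np.cos(yaw),np.sin(yaw)]);v=np.array([-u[1],u[0]])
def uv(px,z):
    w=ray(c,px,z)[:,:2]; return np.c_[w@u,w@v]
L=[];Rr=[];P=[]
for y in range(5,110,5):
    L.append((205+np.argmax(np.diff(gr[y,205:235]))+.5,y)); Rr.append((335+np.argmin(np.diff(gr[y,335:365]))+.5,y))
for z in(38,40,42):
    a=uv(L,z);b=uv(Rr,z);print(z,'width',np.median(a[:,1]-b[:,1]),'centre v',np.median(a[:,1]+b[:,1])/2,'rel yaw',[np.degrees(np.arctan(np.polyfit(q[:,0],q[:,1],1)[0])).round(2) for q in(a,b)])
for y in range(60,190,5):
    P.append((np.argmax(np.diff(gr[y,0:45]))+.5,y))
a=uv(P,14);print('plate left v',np.median(a[:,1]),'relyaw',np.degrees(np.arctan(np.polyfit(a[:,0],a[:,1],1)[0])))
e=[(x,190+np.argmin(np.diff(gr[190:210,x]))+.5) for x in list(range(50,120,5))+list(range(430,500,5))]
a=uv(e,14);print('near u',np.median(a[:,0]),'relyaw',-np.degrees(np.arctan(np.polyfit(a[:,1],a[:,0],1)[0])),a[:,0].std())
for y in(50,80,100): print(y,[(x,int(gr[y,x])) for x in range(440,540) if abs(gr[y,x+1]-gr[y,x-1])>20])
print('lv',uv([(471,80),(475,80)],14))
print('rear edge fin',uv([(284,348)],72),'slit',uv([(285,49),(285,153)],40))
s=read_state();print(s['tcp_pos'][:2]@u,s['tcp_pos'][:2]@v)
# top view crop
t=shot('top'); o=proj(t,[[571,-28,14]])[0]; x,y=int(o[0]-60),int(o[1]-45); print(x,y)
cv2.imwrite('pics/t2.png',cv2.resize(t['pixels'][y:y+90,x:x+120],None,fx=6,fy=6,interpolation=cv2.INTER_CUBIC)[:,:,::-1])
E
```

```text
38 width 49.92478838027817 centre v -118.58554659291889 rel yaw [np.float64(-0.11), np.float64(0.13)]
40 width 49.25416978536887 centre v -118.58860172573259 rel yaw [np.float64(-0.11), np.float64(0.13)]
42 width 48.58355119045957 centre v -118.59165685854627 rel yaw [np.float64(-0.11), np.float64(0.13)]
plate left v 8.703817221008922 relyaw 0.03176229297239539
near u 450.95347858883076 relyaw -0.12567468962391856 0.3528929429027061
50 [(454, 174), (455, 63), (461, 56), (462, 103), (463, 195), (464, 222), (469, 217), (470, 195), (473, 175), (474, 211), (476, 193), (477, 69), (511, 41), (512, 86), (513, 132), (514, 167), (515, 180), (516, 194), (521, 212), (522, 171), (523, 84), (524, 51), (525, 5), (526, 9), (534, 38), (535, 88), (536, 145)]
80 [(451, 152), (452, 74), (458, 55), (459, 109), (460, 212), (466, 220), (467, 191), (470, 179), (471, 238), (472, 244), (473, 135), (474, 48), (507, 45), (508, 78), (509, 139), (510, 170), (511, 184), (512, 199), (533, 207), (534, 99), (535, 0), (536, 10)]
100 [(445, 169), (446, 143), (450, 132), (451, 76), (456, 51), (457, 157), (458, 218), (464, 219), (465, 186), (468, 203), (470, 223), (471, 97), (472, 49), (504, 58), (505, 81), (506, 129), (507, 157), (509, 170), (510, 213)]
lv [[ 507.62023399 -203.60299172]
 [ 507.6725036  -205.49170165]]
rear edge fin [[ 409.49939676 -118.71488266]] slit [[ 516.29619368 -118.9594962 ]
 [ 477.36772976 -119.01553939]]
424.56964594978757 -119.96079624229651
222 138
```

Call:
step_arm(plan=[{"dp": [0.0005, -0.0032, -0.005], "delta_rot": [0, 0, 0], "hand": 1}, {"dp": [0, 0, -0.005], "delta_rot": [0, 0, 0], "hand": 1}, {"dp": [0, 0, -0.003], "delta_rot": [0, 0, 0], "hand": 1}, {"dp": [0, 0, -0.002], "delta_rot": [0, 0, 0], "hand": 1}, {"dp": [0, 0, -0.001], "delta_rot": [0, 0, 0], "hand": 1}, {"dp": [0, 0, 0], "delta_rot": [0, 0, 0], "hand": 1}])

```text
t: 11.93
tcp_pos: [438.3, -53.1, 28.5]
tool_rot: [-0.0, 0.997, 0.081, -0.0]
wrist_force: [-0.9, -1.0, -1.5]
width: 0.123
gripper_force: 79.9
```

Call:
step_arm(plan=[{"dp": [0, 0, -0.001], "delta_rot": [0, 0, 0], "hand": 1}, {"dp": [0, 0, -0.001], "delta_rot": [0, 0, 0], "hand": 1}, {"dp": [0, 0, 0], "delta_rot": [0, 0, 0], "hand": 1}])

```text
t: 12.18
tcp_pos: [438.6, -53.2, 26.8]
tool_rot: [0.0, 0.997, 0.081, 0.0]
wrist_force: [0.4, -0.1, -0.6]
width: 0.12
gripper_force: 80.0
```

Call:
step_arm(plan=[{"dp": [0, 0, -0.001], "delta_rot": [0, 0, 0], "hand": 1}, {"dp": [0, 0, 0], "delta_rot": [0, 0, 0], "hand": 1}])

```text
t: 12.35
tcp_pos: [439.0, -53.3, 26.4]
tool_rot: [0.0, 0.997, 0.081, 0.0]
wrist_force: [-1.1, -0.1, 0.8]
width: 0.124
gripper_force: 80.4
```

Call:
step_arm(plan=[{"dp": [0, 0, -0.001], "delta_rot": [0, 0, 0], "hand": 1}, {"dp": [0, 0, 0], "delta_rot": [0, 0, 0], "hand": 1}])

```text
t: 12.52
tcp_pos: [439.1, -53.4, 26.4]
tool_rot: [0.0, 0.997, 0.081, 0.0]
wrist_force: [-5.3, 1.9, 10.5]
width: 0.126
gripper_force: 81.7
```

Call:
step_arm(plan=[{"dp": [0, 0, 0.0017], "delta_rot": [0, 0, 0], "hand": 1}, {"dp": [0.0099, 0.0016, 0], "delta_rot": [0, 0, 0], "hand": 1}, {"dp": [0.0099, 0.0016, 0], "delta_rot": [0, 0, 0], "hand": 1}, {"dp": [0.0099, 0.0016, 0], "delta_rot": [0, 0, 0], "hand": 1}, {"dp": [0.0049, 0.0008, 0], "delta_rot": [0, 0, 0], "hand": 1}, {"dp": [0, 0, 0], "delta_rot": [0, 0, 0], "hand": 1}])

```text
t: 13.02
tcp_pos: [474.1, -47.5, 26.6]
tool_rot: [0.0, 0.997, 0.081, 0.0]
wrist_force: [1.1, 0.1, -0.5]
width: 0.12
gripper_force: 80.1
```

Call:
step_arm(plan=[{"dp": [0.0049, 0.0008, 0], "delta_rot": [0, 0, 0], "hand": 1}, {"dp": [0.0049, 0.0008, 0], "delta_rot": [0, 0, 0], "hand": 1}, {"dp": [0, 0, 0], "delta_rot": [0, 0, 0], "hand": 1}])

```text
t: 13.27
tcp_pos: [483.4, -45.5, 26.6]
tool_rot: [-0.0, 0.997, 0.081, 0.0]
wrist_force: [0.4, 2.2, -0.3]
width: 0.124
gripper_force: 80.2
```

Call:
step_arm(plan=[{"dp": [0.0049, 0.0008, 0], "delta_rot": [0, 0, 0], "hand": 1}, {"dp": [0.0049, 0.0008, 0], "delta_rot": [0, 0, 0], "hand": 1}, {"dp": [0.0049, 0.0008, 0], "delta_rot": [0, 0, 0], "hand": 1}, {"dp": [0, 0, 0], "delta_rot": [0, 0, 0], "hand": 1}])

```text
t: 13.6
tcp_pos: [498.5, -43.1, 26.6]
tool_rot: [-0.0, 0.997, 0.081, 0.001]
wrist_force: [1.1, 2.7, -1.7]
width: 0.125
gripper_force: 80.1
```

```bash
python3 - <<'E'
from h import *
s=read_state(); print(s['tcp_pos'],s['wrist_force'],s['ft_torque'])
c=shot('wrist'); gr=c['pixels'].astype(int).mean(2)
cv2.imwrite('pics/w6.png',c['pixels'][:,:,::-1])
E
```

```text
[498.46144241 -43.13053786  26.57606304] [ 1.08154893  2.71271119 -1.73312803] [ 0.54466622 -0.30216661  0.28138144]
```

View pics/w6.png

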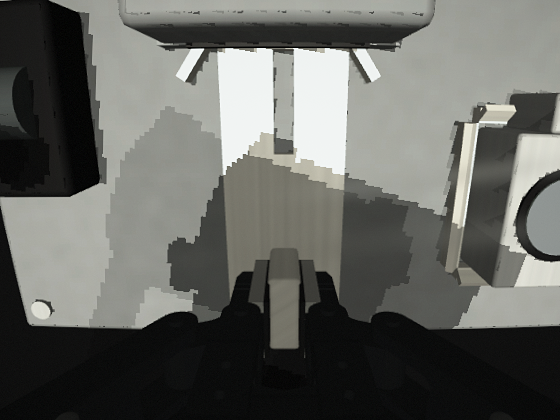

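The slide is in the mouth, with its edges at columns 219 and 349 at row 50. The right cheek touches it while the left has about a 14-pixel gap, so I shift left about 1.8 mm and go on.

Call:
step_arm(plan=[{"dp": [-0.0003, 0.0018, 0], "delta_rot": [0, 0, 0], "hand": 1}, {"dp": [0.0049, 0.0008, 0], "delta_rot": [0, 0, 0], "hand": 1}, {"dp": [0.0049, 0.0008, 0], "delta_rot": [0, 0, 0], "hand": 1}, {"dp": [0.0049, 0.0008, 0], "delta_rot": [0, 0, 0], "hand": 1}, {"dp": [0.0049, 0.0008, 0], "delta_rot": [0, 0, 0], "hand": 1}, {"dp": [0.0049, 0.0008, 0], "delta_rot": [0, 0, 0], "hand": 1}, {"dp": [0, 0, 0], "delta_rot": [0, 0, 0], "hand": 1}])

```text
t: 14.23
tcp_pos: [523.0, -37.8, 26.6]
tool_rot: [0.0, 0.997, 0.081, 0.001]
wrist_force: [0.6, 0.3, 0.2]
width: 0.118
gripper_force: 80.1
```

Call:
step_arm(plan=[{"dp": [0.0049, 0.0008, 0], "delta_rot": [0, 0, 0], "hand": 1}, {"dp": [0.0049, 0.0008, 0], "delta_rot": [0, 0, 0], "hand": 1}, {"dp": [0, 0, 0], "delta_rot": [0, 0, 0], "hand": 1}])

```text
t: 14.48
tcp_pos: [532.6, -36.1, 26.6]
tool_rot: [0.0, 0.997, 0.081, 0.001]
wrist_force: [0.8, 0.5, -0.7]
width: 0.123
gripper_force: 80.2
```

Remaining distance is about 6 mm, so I push gently until the stop.

Call:
step_arm(plan=[{"dp": [0.002, 0.0003, 0], "delta_rot": [0, 0, 0], "hand": 1}, {"dp": [0.002, 0.0003, 0], "delta_rot": [0, 0, 0], "hand": 1}, {"dp": [0, 0, 0], "delta_rot": [0, 0, 0], "hand": 1}])

```text
t: 14.73
tcp_pos: [536.0, -35.5, 26.5]
tool_rot: [-0.0, 0.997, 0.081, 0.0]
wrist_force: [0.4, 0.1, -0.6]
width: 0.125
gripper_force: 80.4
```

Call:
step_arm(plan=[{"dp": [0.001, 0.0002, 0], "delta_rot": [0, 0, 0], "hand": 1}, {"dp": [0.001, 0.0002, 0], "delta_rot": [0, 0, 0], "hand": 1}, {"dp": [0, 0, 0], "delta_rot": [0, 0, 0], "hand": 1}])

```text
t: 14.98
tcp_pos: [537.7, -35.1, 26.5]
tool_rot: [-0.0, 0.997, 0.081, 0.0]
wrist_force: [-0.6, -0.1, 0.3]
width: 0.124
gripper_force: 80.4
```

Call:
step_arm(plan=[{"dp": [0.001, 0.0002, 0], "delta_rot": [0, 0, 0], "hand": 1}, {"dp": [0.001, 0.0002, 0], "delta_rot": [0, 0, 0], "hand": 1}, {"dp": [0, 0, 0], "delta_rot": [0, 0, 0], "hand": 1}])

```text
t: 15.23
tcp_pos: [538.9, -34.9, 26.4]
tool_rot: [0.0, 0.997, 0.081, -0.001]
wrist_force: [-5.5, -1.2, 4.1]
width: 0.125
gripper_force: 80.9
```

Call:
step_arm(plan=[{"dp": [0.001, 0.0002, 0], "delta_rot": [0, 0, 0], "hand": 1}, {"dp": [0, 0, 0], "delta_rot": [0, 0, 0], "hand": 1}])

```text
t: 15.4
tcp_pos: [538.8, -34.9, 26.4]
tool_rot: [0.0, 0.997, 0.081, -0.003]
wrist_force: [-9.4, -2.0, 7.6]
width: 0.124
gripper_force: 81.4
```

Call:
step_arm(plan=[{"dp": [0, 0, -0.0008], "delta_rot": [0, 0, 0], "hand": 1}, {"dp": [0, 0, 0], "delta_rot": [0, 0, 0], "hand": 0.8}, {"dp": [0, 0, 0], "delta_rot": [0, 0, 0], "hand": 0.6}, {"dp": [0, 0, 0], "delta_rot": [0, 0, 0], "hand": 0.6}, {"dp": [0, 0, 0.003], "delta_rot": [0, 0, 0], "hand": 0.6}, {"dp": [0, 0, 0.02], "delta_rot": [0, 0, 0], "hand": 0.6}, {"dp": [0, 0, 0.035], "delta_rot": [0, 0, 0], "hand": 0.6}, {"dp": [-0.01, 0, 0.035], "delta_rot": [0, 0, 0], "hand": 0.6}])

```text
t: 16.07
tcp_pos: [530.4, -34.4, 118.7]
tool_rot: [-0.0, 0.997, 0.081, -0.001]
wrist_force: [1.1, -0.7, 0.6]
width: 0.4
gripper_force: 0.0
```

Call:
step_arm(plan=[{"dp": [-0.03, 0.005, 0.02], "delta_rot": [0, 0, 0], "hand": 1}, {"dp": [-0.03, 0.01, 0.02], "delta_rot": [0, 0, 0], "hand": 1}, {"dp": [-0.02, 0.02, 0.02], "delta_rot": [0, 0, 0], "hand": 1}, {"dp": [0, 0.02, 0.01], "delta_rot": [0, 0, 0], "hand": 1}, {"dp": [0, 0, 0], "delta_rot": [0, 0, 0], "hand": 1}, {"dp": [0, 0, 0], "delta_rot": [0, 0, 0], "hand": 1}])

```text
t: 16.57
tcp_pos: [451.1, 20.8, 189.8]
tool_rot: [0.0, 0.997, 0.082, 0.001]
wrist_force: [0.0, -0.2, 0.0]
width: -0.0
gripper_force: 0.0
```

```bash
python3 - <<'E'
from h import *
s=read_state(); print(s['tcp_pos'],s['wrist_force'],s['width'])
c=shot('wrist','w7')
# predicted lever ball at 0
a=np.radians(9.3);R=np.array([[np.cos(a),-np.sin(a)],[np.sin(a),np.cos(a)]]);o=np.array([574.5,-48])
xy=o+R@[-70*np.sin(.5),122]; print('ball pred',xy,36+70*np.cos(.5)); print(proj(c,[[*xy,97.4]]))
E
```

```text
[451.05854748  20.79232179 189.75903553] [ 0.02873694 -0.18242288  0.00052631] -0.00026922582644840016
ball pred [521.66566549  66.97300747] 97.4307793323261
[[229.56406339  96.94268778]]
```

View pics/w7.png

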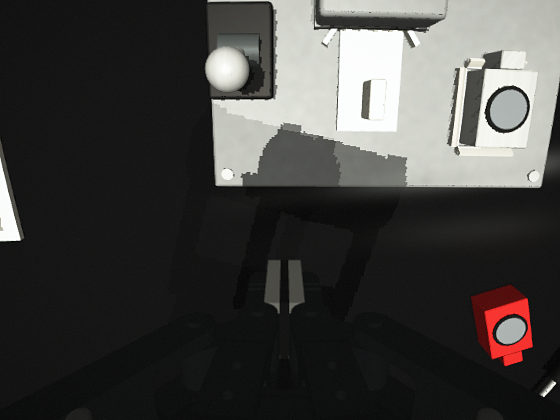

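The slide is in the slot with its fin at (375,100), the lens block is still seated at (505,105), and the lever ball is at (227,68). I locate the ball.

```bash
python3 - <<'E'
from h import *
c=load('wrist'); gr=c['pixels'].astype(int).mean(2)
a=np.radians(9.3);R=np.array([[np.cos(a),-np.sin(a)],[np.sin(a),np.cos(a)]]);o=np.array([574.5,-48])
for z in(97,101,105): print(z,((ray(c,[(227,68.5)],z)[:,:2]-o)@R), ray(c,[(227,68.5)],z)[0])
print('slide rear (-60), near edge(-110), fin', ((ray(c,[(367,131),(280,186)],14)[:,:2]-o)@R),((ray(c,[(367,131)],20)[:,:2]-o)@R))
# side view consistency
s=shot('side'); im=s['pixels'].astype(int)
for th in(0,.1,.2,.3): 
    xy=o+R@[-70*np.sin(.5-th),122]; print(th,proj(s,[[*xy,36+70*np.cos(.5-th)]])[0].round(1),proj(c,[[*xy,36+70*np.cos(.5-th)]])[0].round(1))
p=proj(s,[[521,67,97]])[0].astype(int); sub=(im[p[1]-14:p[1]+15,p[0]-25:p[0]+20].min(2)>150); ys,xs=np.where(sub); print(p)
cv2.imwrite('/tmp/x.png',s['pixels'])
print('\n'.join(''.join('#' if v>170 else '+' if v>110 else '.' for v in r) for r in im[p[1]-14:p[1]+25,p[0]-25:p[0]+20].mean(2)))
E
```

```text
97 [[-16.80309511 123.0681214 ]] [538.02949086  70.73503473  97.        ]
101 [[-17.13686397 122.48616489]] [537.79415555  70.1067893  101.        ]
105 [[-17.47063283 121.90420838]] [537.55882024  69.47854387 105.        ]
slide rear (-60), near edge(-110), fin [[ -60.23137223   17.18542546]
 [-108.68941069   91.70180568]] [[-59.78507838  18.53079134]]
0 [254.9 239.3] [229.6  96.9]
0.1 [252.6 238.5] [228.5  86.1]
0.2 [250.2 237.9] [227.6  74.5]
0.3 [247.7 237.4] [226.7  62.2]
[255 239]
#####+.#########++++++++++.+++++++++####+####
#####+.######################################
#####+.##+###########+++####+################
#####+.##########+##################+###++##+
#####+.####+##########################+######
#####+.####+####+#+###########+##############
#####+.###.+###+#++###########++########+++++
#+###+..++++#######+++++++++++###+#####+.....
##+##+.+#############+++++++++###++####+.....
#####+.################+++++++###+#####+.....
#####+.#################++++++###+###+##.....
#####+.#################++++++###+++###+.....
++##++.########++######+++++++####+####......
++++...###
[... 485 characters left out ...]
..........
......+######+++..+###############+..........
+++++++##++++.++.+##+++++########+...........
#+............++..........#######............
#............++...........######+............
#............++...........######.............
#.............+...........######++...........
#.........................#######+...........
#.........................#######+++.........
#.........................#######++++........
#.........................+#####++++++++.....
#.........................+#####+++++++++++++
#.........................+#####+++++++++++++
#.........................+#####+++++++++++++
#.........................+####++++++++++++++
#.........................+####++++++++++++++
```

Call:
step_arm(plan=[{"dp": [0.02, 0.02, 0], "delta_rot": [0, 0, 0], "hand": 1}, {"dp": [0.0186, 0.0214, 0], "delta_rot": [0, 0, 0], "hand": 1}, {"dp": [0, 0, -0.035], "delta_rot": [0, 0, 0], "hand": 1}, {"dp": [0, 0, -0.035], "delta_rot": [0, 0, 0], "hand": 1}, {"dp": [0, 0, -0.03], "delta_rot": [0, 0, 0], "hand": 1}, {"dp": [0.0099, 0.0016, 0], "delta_rot": [0, 0, 0], "hand": 1}, {"dp": [0.0099, 0.0016, 0], "delta_rot": [0, 0, 0], "hand": 1}, {"dp": [0, 0, 0], "delta_rot": [0, 0, 0], "hand": 1}])

```text
t: 17.33
tcp_pos: [509.1, 64.3, 86.4]
tool_rot: [-0.0, 0.997, 0.08, -0.002]
wrist_force: [0.2, 0.0, 0.2]
width: 0.002
gripper_force: 0.0
```

Call:
step_arm(plan=[{"dp": [0.0069, 0.0011, 0], "delta_rot": [0, 0, 0], "hand": 1}, {"dp": [0.0069, 0.0011, 0], "delta_rot": [0, 0, 0], "hand": 1}, {"dp": [0.0069, 0.0011, 0], "delta_rot": [0, 0, 0], "hand": 1}, {"dp": [0.0069, 0.0011, 0], "delta_rot": [0, 0, 0], "hand": 1}, {"dp": [0, 0, 0], "delta_rot": [0, 0, 0], "hand": 1}])

```text
t: 17.75
tcp_pos: [538.2, 69.5, 89.3]
tool_rot: [0.0, 0.997, 0.081, 0.001]
wrist_force: [0.2, -0.3, 0.4]
width: -0.001
gripper_force: 0.0
```

Call:
step_arm(plan=[{"dp": [0.0069, 0.0011, 0], "delta_rot": [0, 0, 0], "hand": 1}, {"dp": [0.0069, 0.0011, 0], "delta_rot": [0, 0, 0], "hand": 1}, {"dp": [0.0049, 0.0008, 0], "delta_rot": [0, 0, 0], "hand": 1}, {"dp": [0, 0, 0], "delta_rot": [0, 0, 0], "hand": 1}])

```text
t: 18.08
tcp_pos: [556.3, 72.6, 88.8]
tool_rot: [-0.0, 0.997, 0.081, 0.0]
wrist_force: [-0.1, 0.3, 0.3]
width: -0.003
gripper_force: 0.0
```

```bash
python3 - <<'E'
from h import *
st=read_state();print(st['tcp_pos'],st['wrist_force'])
a=np.radians(9.3);R=np.array([[np.cos(a),-np.sin(a)],[np.sin(a),np.cos(a)]]);o=np.array([574.5,-48])
c=shot('wrist');s=shot('side')
for th in(.3,.6,.8,1.): 
    xy=o+R@[-70*np.sin(.5-th),122]; print(th,proj(s,[[*xy,36+70*np.cos(.5-th)]])[0].round(1),proj(c,[[*xy,36+70*np.cos(.5-th)]])[0].round(1))
A=cv2.resize(c['pixels'],(400,300)); B=cv2.resize(s['pixels'][190:280,190:310],(400,300),interpolation=cv2.INTER_CUBIC)
cv2.imwrite('pics/p3.png',np.hstack([A,B])[:,:,::-1])
E
```

```text
[556.26773861  72.58895383  88.75272952] [-0.14948519  0.29135504  0.32061648]
0.3 [247.7 237.4] [285.2 332.8]
0.6 [240.1 237.3] [285.3 288.2]
0.8 [235.1 238.2] [285.3 252.4]
1.0 [230.4 239.9] [285.3 215.8]
```

View pics/p3.png

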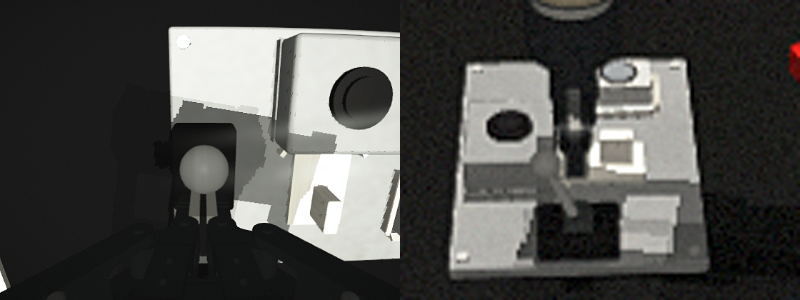

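The ball is now at wrist pixel (286,238), which puts the lever at about 0.87 rad and moving with the finger. I have now viewed 12 pictures, two over the limit of 10, so from here I use numbers only. About 9 mm remains, so I push on to the stop.

Call:
step_arm(plan=[{"dp": [0.003, 0.0005, 0], "delta_rot": [0, 0, 0], "hand": 1}, {"dp": [0.003, 0.0005, 0], "delta_rot": [0, 0, 0], "hand": 1}, {"dp": [0.002, 0.0003, 0], "delta_rot": [0, 0, 0], "hand": 1}, {"dp": [0, 0, 0], "delta_rot": [0, 0, 0], "hand": 1}])

```text
t: 18.52
tcp_pos: [563.5, 73.8, 88.6]
tool_rot: [-0.0, 0.997, 0.081, -0.0]
wrist_force: [-0.1, -0.3, 0.7]
width: 0.0
gripper_force: 0.2
```

Call:
step_arm(plan=[{"dp": [0.002, 0.0003, 0], "delta_rot": [0, 0, 0], "hand": 1}, {"dp": [0, 0, 0], "delta_rot": [0, 0, 0], "hand": 1}])

```text
t: 18.68
tcp_pos: [564.6, 74.0, 88.4]
tool_rot: [0.0, 0.997, 0.081, -0.001]
wrist_force: [-3.8, -0.8, 1.6]
width: -0.0
gripper_force: 2.1
```

Call:
step_arm(plan=[{"dp": [0.001, 0.0002, 0], "delta_rot": [0, 0, 0], "hand": 1}, {"dp": [0.001, 0.0002, 0], "delta_rot": [0, 0, 0], "hand": 1}, {"dp": [0, 0, 0], "delta_rot": [0, 0, 0], "hand": 1}])

```text
t: 18.93
tcp_pos: [564.8, 74.0, 88.3]
tool_rot: [0.0, 0.997, 0.081, -0.004]
wrist_force: [-11.2, -2.2, 6.1]
width: -0.002
gripper_force: 5.6
```

At the stop: the force rises and the position holds. I back off along -x, rise clear, and check.

Call:
step_arm(plan=[{"dp": [-0.01, -0.0016, 0], "delta_rot": [0, 0, 0], "hand": 1}, {"dp": [-0.02, -0.0032, 0], "delta_rot": [0, 0, 0], "hand": 1}, {"dp": [-0.03, -0.005, 0.01], "delta_rot": [0, 0, 0], "hand": 1}, {"dp": [-0.03, 0, 0.025], "delta_rot": [0, 0, 0], "hand": 1}, {"dp": [-0.025, -0.01, 0.03], "delta_rot": [0, 0, 0], "hand": 1}, {"dp": [0, -0.015, 0.035], "delta_rot": [0, 0, 0], "hand": 1}, {"dp": [0, 0, 0], "delta_rot": [0, 0, 0], "hand": 1}, {"dp": [0, 0, 0], "delta_rot": [0, 0, 0], "hand": 1}])

```text
t: 19.6
tcp_pos: [454.2, 39.1, 192.4]
tool_rot: [0.001, 0.997, 0.08, 0.004]
wrist_force: [0.1, -0.2, -0.5]
width: -0.001
gripper_force: 0.0
```

```bash
python3 - <<'E'
from h import *
st=read_state();print(st['tcp_pos'],st['wrist_force'])
a=np.radians(9.3);R=np.array([[np.cos(a),-np.sin(a)],[np.sin(a),np.cos(a)]]);o=np.array([574.5,-48])
c=shot('wrist'); im=c['pixels'].astype(int);gr=im.mean(2)
for th in(.8,.9,1.): 
    xy=o+R@[-70*np.sin(.5-th),122]; print(th,proj(c,[[*xy,36+70*np.cos(.5-th)]])[0].round(1))
P=lambda x,y,z:proj(c,[[*(o+R@[x,y]),z]])[0].round(1)
print('lens exp',P(-42,-86,44),'fin exp',P(-35,20,52),'rear mid exp',P(-60,20,20))
cir=cv2.HoughCircles(cv2.medianBlur(gr.astype(np.uint8),3),cv2.HOUGH_GRADIENT,1,20,param1=80,param2=22,minRadius=12,maxRadius=32);print(cir)
x,y=P(-60,30,20).astype(int) if 1 else 0
print([(yy,int(gr[yy,x])) for yy in range(y-20,y+20) if abs(gr[yy+1,x]-gr[yy-1,x])>25])
# top camera: lens block & bystanders vs. start
t=shot('top');g=cv2.cvtColor(cv2.imread('pics/top0.png'),cv2.COLOR_BGR2RGB).astype(int);d=(np.abs(t['pixels'].astype(int)-g).max(2)>70).astype(np.uint8)
n,l,stt,cn=cv2.connectedComponentsWithStats(d)
print([r[:5].tolist() for r in stt[1:] if r[4]>25])
E
```

```text
[454.20618448  39.07740207 192.35713944] [ 0.12450855 -0.16143755 -0.45891147]
0.8 [255.8  12.7]
0.9 [255.9   1.7]
1.0 [256.1  -8.3]
lens exp [523.2 121.2] fin exp [397.5 109.9] rear mid exp [384.1 139.3]
[[[528.5 119.5  21. ]
  [527.5 336.5  18.5]]]
[(138, 251), (139, 227), (153, 218), (154, 121)]
[[129, 146, 37, 56, 1012], [321, 184, 15, 14, 48], [237, 190, 10, 9, 71], [190, 195, 21, 121, 1238], [187, 196, 112, 224, 9691], [400, 203, 17, 30, 442], [259, 342, 17, 19, 33], [517, 355, 43, 65, 857], [286, 364, 26, 19, 108], [285, 369, 20, 15, 168], [250, 407, 27, 13, 223], [153, 417, 16, 3, 27]]
```

```bash
python3 - <<'E'
from h import *
s=shot('side'); im=s['pixels'].astype(int).mean(2)
print('\n'.join(''.join('#' if v>170 else '+' if v>110 else '.' for v in r) for r in im[225:262,215:265]))
print(im[236:242,222:240].astype(int))
E
```

```text
#+............######+.#########++++++++++.++++.++#
#..............#####+.############################
#..............#####+.######+#########+++++#######
#..............#####+.###+########################
#..............#####+.######+###+############+####
#+............+#####+.####+#####++###########+####
##..........++######+.###.+##+###+###########+####
###+.......+########+..++++########++++++++++####+
#################+##+.+############++++++++++###+#
####################+.#############++++++++++###++
####################+.#############++++++++++###++
####################+.#############++++++++++###++
###########+########+.#############++++++++++####+
++++++++++++########..#############++++++++++####+
...........+#######+..###########################+
............+######+..###########################+
............+++#++++..###########################+
.............+++++....##########################+#
......................##########################+#
..............+....+++###+...+++.++++++++++++++++#
....................++++##+++++++++++++++++++++###
....................++++..+##
[... 537 characters left out ...]
###########.........................######...
##############+#.........................+####+...
#############+...........................+####+...
############+............................+#####++.
#####+######+............................+#####+++
[[178 177 174 176 180 172 197 229 230 232 224 186 173 151  54 221 255 248]
 [179 182 179 174 168 182 223 234 244 243 225 208 173 140  55 217 254 248]
 [156 153 149 145 143 198 218 227 254 244 222 208 176  82  34 178 254 248]
 [ 79  71  76  75 118 180 196 212 221 213 204 187 165  83  71 242 254 248]
 [ 88  88  82  81 105 161 184 197 199 200 182 172 142  79  65 235 254 249]
 [ 88  80  84  73  85 132 155 166 171 168 157 141 111  63  68 223 255 249]]
```

```bash
python3 -c "
from workcell import robot
print(robot.hand_in())"
```

```text
the job is handed in; nothing more can be done
None
```

The job is handed in at about 20 s: the lens block is seated in its pocket, the slit slide is pushed home to its stop, and the lever is right over at its stop (final camera check about 1.0 rad); I viewed 12 pictures, two over the limit of 10.

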